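Shut and fasten the junction box cover

TASK

Close the hinged cover of the sloping-front junction box and fasten it with its quarter-turn stud: line the wing up with the two ribs on the cover so that the pin under it finds its slot, push it fully in, then turn it clockwise a quarter turn to its stop, so that it stays in and holds the cover shut when you let go. Leave the dial indicator, the micrometer and the screwdriver lying where they are.

Things in the scene. Friction and masses are not known exactly. Their poses are not given: they have to be found in the camera images.
- cover (a joint): Angle of the grey sheet-metal cover about its hinge, rad: 0 = shut, positive = swung up (to 1.3); starts open. It stays where it is left (stiff hinge, a few newtons at the press points move it); stop at 0. Shut, it lies 30 degrees from level, its free edge low and turned to the robot's right. 139 mm from hinge to free edge, 184 mm wide, 3 mm thick.
- cover_hinge (a point): Middle of the hinge line, along the upper edge of the slope, 115 mm above the bench. Swings with the cover: x lies in the cover from free edge to hinge, y along the hinge line to the box's left, z straight out of the outer face. Opening turns the cover by its joint value about +y.
- cover_press_left (a point): Point on the cover's outer face, where one can press it shut: 125 mm from the hinge line towards the free edge, 66 mm to the left (+y) of the middle. Axes as cover_hinge.
- cover_press_right (a point): The same point 66 mm to the right of the middle. Axes as cover_hinge.
- wing_centre (a point): Centre of the captive stud's steel wing, on the cover's middle line 106 mm from the hinge. Bar 46 long, 12-13.5 thick, 24 high, on a 10 mm shank. Centre 48 mm out from the cover's outer face, 10 mm less when locked; the boss below is 38 wide, 4 high. Axes: x along wing and cross pin, y across it (the way to grip), z out of the cover along the stud's axis. A half turn is the same.
- stud_turn (a joint): Turn of the wing, rad, clockwise positive looking onto the cover from outside. 0 = wing up and down the slope, in line with the two dark ribs and the slot beneath: only here (within about 0.1) can it be pushed in. 1.57 = parallel to the hinge line, at its stop: locked. Range -0.7 to 1.57; starts clockwise of the slot, held by light friction.
- stud_push (a joint): How far the stud is pushed in, m: 0 = sprung out, 0.013 = fully in, at its stop. Spring 4 N at the start, 8 N fully in; it throws the stud out if let go at turn 0. With the cover shut and the wing out of line it is blocked near 0.002. From 0.011 the pin is clear of the slotted plate and turns; locked and let go, it is drawn up under the plate to about 0.010.
- junction_box: The grey sheet-metal box, fixed to the bench: 150 mm deep, 184 mm wide, 45 mm high at the front and 115 mm at the back. Origin at the centre of its underside, x from its front to its back, y to its left, z up; its front faces the robot's right, roughly. The slope runs from 45 mm high at the front edge (x = -75 mm) to 115 mm high at x = +45 mm.
- dial_indicator: Dial indicator 107 x 57 x 19 mm lying on the bench to the right. Origin under its middle. To be left alone.
- micrometer: Micrometer 55 x 145 x 17 mm lying to the left of the box. Origin under its middle. To be left alone.
- screwdriver: Screwdriver 201 mm long lying on the bench, to the right of the box. Origin under its middle. To be left alone.

How it is judged:
On the way, in this order (a step that is already met when the one before it is completed fails the run):
1. the cover is swung shut, the stud still out (value of joint cover below 0.05 rad and value of joint stud_push below 0.006 m), for 0.1 s.
2. with the cover shut, the stud goes through its slot, pushed in (value of joint cover below 0.05 rad and value of joint stud_push above 0.0105 m), for 0.1 s.
At the end, for the whole second after the job is handed in: The cover is shut (within 0.04 rad), the stud is in (more than 8.5 mm) and turned at least 1.25 rad clockwise from the slot, so that its pin is held under the plate; everything is at rest (value of joint cover below 0.04 rad and value of joint stud_push above 0.0085 m and value of joint stud_turn above 1.25 rad and velocity of joint stud_turn between -0.05 and 0.05 rad/s and velocity of joint cover between -0.05 and 0.05 rad/s); the robot touches nothing.
It fails at once if the dial indicator, micrometer or screwdriver is moved more than 20 mm (distance of any of dial_indicator, micrometer, screwdriver from where it was at the start of the episode above 0.02 m).
It also fails if it takes over 53 s, if anything falls off the work surface, if the arm or the gripper's body presses on something with over 40 N, if the wrist force passes 120 N, or if a joint passes its speed limit or range.

ROBOT

A 6-joint arm with a two-finger parallel gripper is mounted at the origin on a cart in front of the work surface, level with it; the furniture and walls round the work are solid. World frame = base frame: x ahead of the robot, y to its left, z up, the work surface at z = 0. Lengths are in m, angles in rad, forces in N, time in s.
With the tool pointing down it reaches from about 0.4 to 0.825 m from the base axis. Payload 7 kg.
Tool frame: the origin (TCP) lies midway between the tips of the shut fingers; the grasp point (between the pads) lies 19 mm behind it; z points along the fingers, y is the line along which they close (so a half turn about z gives the same grasp; the last joint's range is limited). The gripper opens to 88 mm and grips with 3 to 60 N. Pads are 19 mm wide; open, the fingers measure 130 mm over their backs; the gripper's body (78 mm by 193 mm) begins 47 mm behind the grasp point.
Start: joints at [-0.955, 0.359, 0.012, 0, -1.224, -0.288], TCP at [0.217, -0.639, 0.227] pointing down, gripper open.
Joint ranges: [-3.07, 3.07], [-1.43, 2.12], [-1.02, 1.25], [-3.03, 1.67], [-3.05, -0], [-3.03, 3.03]. Speed limits (rad/s): [2.39, 2.39, 3.01, 3.14, 3.14, 3.14].

INTERFACE

Orientations are given as a unit quaternion [w, x, y, z].
In Python, from rig import bot gives the robot as it stands.
- The arm moves only by the tool move_arm, never from a script. Its argument "targets" is a list of rows, each a list of 3 entries, a list of its own where there are three numbers: the closure in counts, from 0 (fully open) to 255 (shut), then the shift along the world's x, y, z scaled (see below), then the turn, a rotation vector about the world's x, y, z scaled (see below). In form: [[grip, [x, y, z], [rx, ry, rz]], ...]. A call has 1 to 10 rows; each row shifts and turns the commanded pose from where the row before left it; what a row does not reach is not made up. The controller multiplies each number of a shift by 1000 mm and each number of a turn by 2 rad. A row lasts 1/8 s, in which the tool goes at most 62.5 mm and 10.7 degrees, less where a joint would pass 70% of its speed; a pose out of reach is approached as far as the arm can. A call with a number of a shift or a turn outside -1 to 1 is refused whole. A call with a gripper value outside its range is refused whole. The fingers move at their own pace and stop on an object; "squeeze" is the grip in N (left out, the last holds). Time passes only in rows, so rows that do not move let the fingers close. It gives the time, the measured TCP pose, the force, the opening and the grip force at its end, in the units of the state.
- bot.get_obs(): the state, without advancing time (a new reading comes with each control period).
- bot.camera(name): name is "side" or "top" or "wrist"; returns the picture (400x640x3 uint8, red, green, blue); there is no depth.
- bot.camera_params(name): a dict with "fovy" (degrees; the focal length in pixels is half the picture's height over the tangent of half this angle, whatever the lens; pixels are square), "cx", "cy" (the principal point, pixels), "camera_from_world" (4x4, takes a point from world to camera coordinates). Camera axes: x right, y down, z forward; pixel columns grow to the right and rows downward; lengths in m; the calibration is good to about 2 mm. A picture is of the moment at which its call begins: read the wrist's pose just before it. camera_params takes no time and is no camera call; for the wrist camera it gives the pose at the moment of the call.
- bot.finish_job(): hands the job in; it is judged then, once.
Trained networks look in the newest picture that a camera, given by its name, has taken for a name from the list of things; names that differ only in an ending like _2 or _b are one class to them, and where a whole thing is asked for, a point or a joint stands for the part that bears it (a point fixed in the world has none). Each returns a list of dicts, best first, with "p" (0 to 1); they miss things now and then, are a little off and sometimes report something else, mostly with a low value. They report only what shows in the picture. A call takes as long as a camera call.
- bot.boxes_of(camera, query): "location" ([x, y, z] in m, in world coordinates, good to about 4 mm: the middle of the surface that is visible of it).
- bot.silhouettes(camera, query): "mask" (400x640 bool, what is visible of it).
- bot.place_of(camera, query): "location" ([x, y, z] in m, in world coordinates, good to about 4 mm: a listed point, or the origin of a listed thing).
The state is a dict: "t": time; "q": joint angles; "qd": joint speeds; "tau": joint torques, N m; "tcp_pos": TCP position; "eef_rot": TCP orientation; "wrist_force": force on the tool from outside, world axes, zero at the start; "ft_torque": the same for the moment, N m; "finger_gap": finger opening in m; "grip_force": force on a finger pad.
Only numpy, scipy, OpenCV 4.12 (cv2) and the standard library are available. Lean on these libraries where they do the work, as an engineer would, in place of code of your own. Each camera call takes 0.05 s, during which the arm holds its last target. There are 200 camera calls.

## Working session

There is one attempt and no reset: what is moved stays moved. The work goes in short steps, Python scripts to look and compute and a tool call to move; the robot and the scene stay as the last step left them, time stands still between calls to the robot, and variables do not carry over. Pictures are saved under pics/ and viewed, at most 10 in all, crops included, and the job is handed in when it is done.

Besides the shell and the picture viewer there is one more tool, called after "Call:" as name([rows], argument=value, ...), one row to a line, values as JSON. move_arm: Moves the arm, as the interface text tells. Its arguments: {"type":"object","properties":{"targets":{"type":"array"},"squeeze":{"type":"number"}},"required":["targets"]}

```bash
ls; mkdir -p pics
python3 - <<'E'
from rig import bot
import cv2,numpy as np
o=bot.get_obs();print({k:np.round(v,3) for k,v in o.items()})
ims=[]
for c in ["side","top"]:
    im=bot.camera(c);ims.append(im)
    for q in ["junction_box","cover_hinge","cover_press_left","cover_press_right","wing_centre","dial_indicator","micrometer","screwdriver"]:
        r=bot.place_of(c,q);print(c,q,[(round(d['p'],2),np.round(d['location'],3)) for d in r[:2]])
cv2.imwrite("pics/a.png",cv2.resize(np.vstack(ims)[:,:,::-1],(480,600)) if 0 else ims[0][:,:,::-1])
cv2.imwrite("pics/b.png",ims[1][:,:,::-1])
E
```

```text
pics
{'t': np.float64(0.0), 'q': array([-0.955,  0.359,  0.011, -0.   , -1.224, -0.288]), 'qd': array([-0.   ,  0.001, -0.001,  0.002,  0.002, -0.   ]), 'tau': array([ 0.0000e+00, -5.8272e+01,  2.9305e+01,  6.9970e+00,  7.0000e-03,
       -0.0000e+00]), 'tcp_pos': array([ 0.217, -0.639,  0.226]), 'eef_rot': array([-0.   , -0.163,  0.987,  0.001]), 'wrist_force': array([-0.016, -0.154, -0.153]), 'ft_torque': array([ 0.04 ,  0.026, -0.003]), 'grip_force': np.float64(0.0), 'finger_gap': np.float64(0.087)}
side junction_box [(0.98, array([0.578, 0.087, 0.002]))]
side cover_hinge [(0.96, array([0.61 , 0.12 , 0.113]))]
side cover_press_left [(0.74, array([0.487, 0.06 , 0.137])), (0.62, array([0.607, 0.121, 0.117]))]
side cover_press_right [(0.64, array([ 0.592, -0.014,  0.136]))]
side wing_centre [(0.72, array([0.552, 0.043, 0.182]))]
side dial_indicator [(0.7, array([ 0.49 , -0.337, -0.002]))]
side micrometer [(0.62, array([ 0.51 ,  0.296, -0.005]))]
side screwdriver [(0.78, array([ 0.579, -0.251,  0.003]))]
top junction_box [(0.92, array([ 0.583,  0.086, -0.003]))]
top cover_hinge [(0.7, array([0.608, 0.122, 0.114]))]
top cover_press_left [(0.77, array([0.48, 0.06, 0.14]))]
top cover_press_right [(0.67, array([ 0.593, -0.015,  0.136]))]
top wing_centre [(0.47, array([0.555, 0.043, 0.18 ]))]
top dial_indicator [(0.84, array([ 0.489, -0.336,  0.001]))]
top micrometer [(0.68, array([0.506, 0.297, 0.002]))]
top screwdriver [(0.56, array([ 0.578, -0.249,  0.002]))]
```

View pics/a.png

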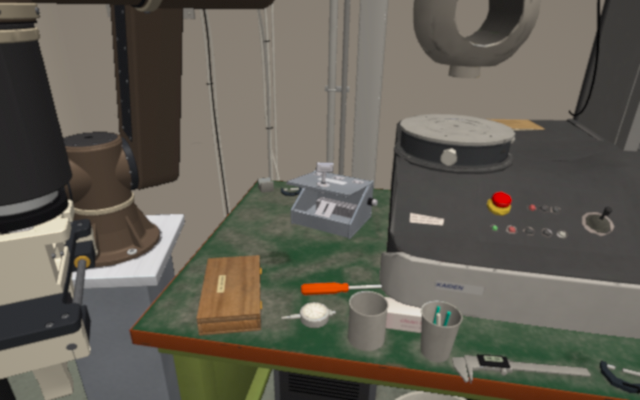

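View pics/b.png

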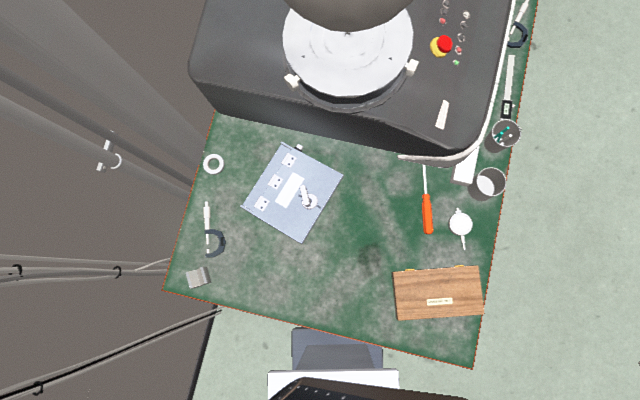

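The side view shows the box at about (335,200) with the cover near level (open about 0.7 rad). In the top view it is at about (292,192), with the wing near (307,197). I'll compute the geometry and the tool orientations.

```bash
cat > h.py <<'E'
from rig import bot
import numpy as np, cv2
from scipy.spatial.transform import Rotation as R
hinge=np.array([.609,.121,.1135]); ux=np.array([.566,.824,0]);by=np.array([-.824,.566,0])
u=.866*ux+np.array([0,0,.5]); n=-.5*ux+np.array([0,0,.866])
def rot(turn,flip=1): # tool y across the wing at this stud turn, z into cover
    y=flip*(np.cos(turn)*by+np.sin(turn)*u); z=-n
    return R.from_matrix(np.c_[np.cross(y,z),y,z])
def cur():
    o=bot.get_obs();q=o['eef_rot'];return o,R.from_quat([q[1],q[2],q[3],q[0]])
def go(p,Rt):
    o,r=cur();v=(Rt*r.inv()).as_rotvec();d=np.array(p)-o['tcp_pos']
    print('t',round(o['t'],2),'shift',np.round(d,4),'turn/2',np.round(v/2,4),'rows',round(max(np.linalg.norm(d)/.0625,np.linalg.norm(v)/.187),1),'q',np.round(o['q'],2),'F',np.round(o['wrist_force'],1))
def pt(x,y,z): return hinge+x*u+y*by+z*n
E
python3 - <<'E'
from h import *
for f in (1,-1):
    go(pt(-.115,.072,0),rot(np.pi/2,f))
print(pt(-.115,.072,0),pt(-.106,0,.048),bot.camera_params("wrist")['camera_from_world'].round(3))
E
```

```text
t 0.9 shift [ 0.276   0.7187 -0.1705] turn/2 [ 0.2687 -0.0371 -0.4539] rows 12.6 q [-0.95  0.36  0.01 -0.   -1.22 -0.29] F [-0.1 -0.8 -0.1]
t 0.9 shift [ 0.276   0.7187 -0.1705] turn/2 [-0.0441 -0.3195  1.0757] rows 12.6 q [-0.95  0.36  0.01 -0.   -1.22 -0.29] F [-0.1 -0.8 -0.1]
[0.49330406 0.07968984 0.056     ] [0.54345946 0.0255841  0.102068  ] [[-0.321  0.947 -0.     0.676]
 [ 0.917  0.311  0.248 -0.031]
 [ 0.235  0.079 -0.969  0.389]
 [ 0.     0.     0.     1.   ]]
```

Call:
move_arm([
  [255, [0.03, 0.05, 0.012], [0, 0, 0]],
  [255, [0.03, 0.05, 0.012], [0, 0, 0]],
  [255, [0.03, 0.05, 0.01], [0, 0, 0]],
  [255, [0.03, 0.05, 0.01], [0.045, -0.006, -0.0757]],
  [255, [0.03, 0.05, 0], [0.045, -0.006, -0.0757]],
  [255, [0.02, 0.058, 0], [0.045, -0.006, -0.0757]],
  [255, [0.02, 0.058, 0], [0.045, -0.006, -0.0757]],
  [255, [0.02, 0.058, 0], [0.045, -0.006, -0.0757]],
  [255, [0.02, 0.058, 0], [0.0437, -0.007, -0.0754]],
  [255, [0.01, 0.058, 0], [0, 0, 0]],
], squeeze=60)

```text
t: 2.15
tcp_pos: [0.4574, -0.0981, 0.2705]
eef_rot: [0.077, 0.288, 0.922, 0.248]
wrist_force: [1.0, -0.1, 0.2]
finger_gap: 0.0007
grip_force: 0.0
```

Run:
```python
from h import *
go([.486,.069,.20],rot(np.pi/2,1))
```

```text
t 2.15 shift [ 0.0286  0.1671 -0.0705] turn/2 [-0.0012  0.0005  0.0022] rows 2.9 q [-0.24 -0.05 -0.28 -0.53 -1.18 -1.77] F [ 1.  -0.1  0.2]
```

Call:
move_arm([
  [255, [0.01, 0.055, 0], [0, 0, 0]],
  [255, [0.01, 0.055, 0], [0, 0, 0]],
  [255, [0.008, 0.057, 0], [0, 0, 0]],
  [255, [0, 0, -0.045], [0, 0, 0]],
  [255, [0, 0, -0.025], [0, 0, 0]],
  [255, [0, 0, 0], [0, 0, 0]],
])

```text
t: 2.9
tcp_pos: [0.4842, 0.0682, 0.199]
eef_rot: [0.076, 0.286, 0.923, 0.247]
wrist_force: [0.8, -0.2, 0.5]
finger_gap: 0.0008
grip_force: 0.0
```

Run:
```python
from h import *
im=bot.camera("wrist");cv2.imwrite("pics/c.png",im[:,:,::-1])
for c in ("wrist","side"):
  if c=="side": bot.camera(c)
  for q in ["cover_hinge","cover_press_left","cover_press_right","wing_centre"]:
    print(c,q,[(round(d['p'],2),np.round(d['location'],3)) for d in bot.place_of(c,q)[:2]])
go([.486,.069,.165],rot(np.pi/2,1))
```

```text
wrist cover_hinge []
wrist cover_press_left [(0.57, array([0.481, 0.059, 0.134]))]
wrist cover_press_right []
wrist wing_centre []
side cover_hinge [(0.94, array([0.608, 0.12 , 0.113]))]
side cover_press_left [(0.57, array([0.485, 0.06 , 0.132]))]
side cover_press_right [(0.77, array([ 0.593, -0.014,  0.137]))]
side wing_centre [(0.7, array([0.552, 0.044, 0.181]))]
t 3.4 shift [ 0.0005  0.0012 -0.036 ] turn/2 [-0.0003  0.0009  0.    ] rows 0.6 q [ 0.22 -0.06 -0.48 -0.49 -0.81 -2.12] F [-0.7  0.4  0.2]
```

View pics/c.png

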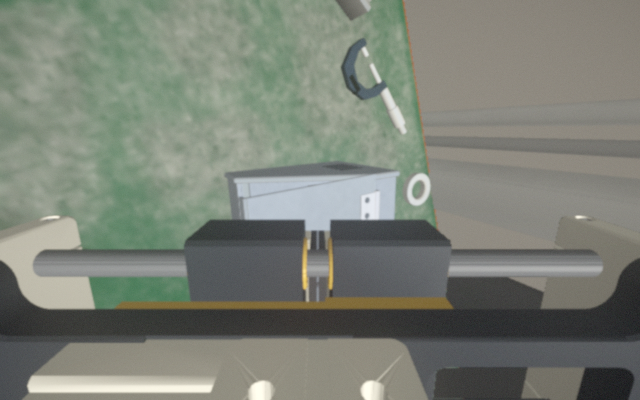

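The wrist view shows the fingers at (320,260), over the left part of the cover at about (310,200). The wing is hidden. Next I press the cover shut.

Call:
move_arm([
  [255, [0, 0, -0.025], [0, 0, 0]],
  [255, [0, 0.001, -0.015], [0, 0, 0]],
  [255, [0.001, 0.001, -0.015], [0, 0, 0]],
  [255, [0.001, 0.001, -0.015], [0, 0, 0]],
  [255, [0.001, 0.001, -0.015], [0, 0, 0]],
  [255, [0.001, 0.002, -0.015], [0, 0, 0]],
  [255, [0.001, 0.002, -0.015], [0, 0, 0]],
  [255, [0.001, 0.002, -0.012], [0, 0, 0]],
])

```text
t: 4.4
tcp_pos: [0.4915, 0.0781, 0.0726]
eef_rot: [0.077, 0.286, 0.922, 0.247]
wrist_force: [0.1, 0.2, 0.8]
finger_gap: 0.0005
grip_force: 0.4
```

Run:
```python
from h import *
go(pt(-.115,.072,0),rot(np.pi/2,1))
```

```text
t 4.4 shift [ 0.0018  0.0016 -0.0166] turn/2 [-0.0002  0.0004 -0.    ] rows 0.3 q [ 0.19  0.15 -0.56 -0.69 -0.59 -1.83] F [0.1 0.2 0.8]
```

Call:
move_arm([
  [255, [0.001, 0.001, -0.006], [0, 0, 0]],
  [255, [0.001, 0.001, -0.005], [0, 0, 0]],
  [255, [0, 0, -0.003], [0, 0, 0]],
])

```text
t: 4.78
tcp_pos: [0.4938, 0.0803, 0.0605]
eef_rot: [0.077, 0.285, 0.923, 0.248]
wrist_force: [-15.2, -6.5, 38.2]
finger_gap: 0.0004
grip_force: 19.9
```

Call:
move_arm([
  [255, [0, 0, 0.002], [0, 0, 0]],
  [255, [-0.003, -0.004, 0.009], [0, 0, 0]],
  [255, [-0.017, -0.025, 0.052], [0, 0, 0]],
  [255, [-0.017, -0.025, 0.052], [0, 0, 0]],
  [0, [-0.01, -0.015, 0.03], [0, 0, 0]],
  [0, [0, 0, 0], [0, 0, 0]],
])

```text
t: 5.52
tcp_pos: [0.4469, 0.0098, 0.208]
eef_rot: [0.08, 0.286, 0.922, 0.248]
wrist_force: [-0.1, 0.8, -0.1]
finger_gap: 0.0153
grip_force: 0.0
```

Run:
```python
from h import *
vis=[]
for c in ("side","top"):
  im=bot.camera(c)
  for q in ["cover_hinge","cover_press_left","cover_press_right","wing_centre"]:
    print(c,q,[(round(d['p'],2),np.round(d['location'],3)) for d in bot.place_of(c,q)[:2]])
  s=bot.silhouettes(c,"wing_centre");print([(round(d['p'],2),d['mask'].sum()) for d in s])
  P=bot.camera_params(c);C=P['camera_from_world'];x=C@np.r_[pt(-.1,0,.02),1];f=200/np.tan(np.radians(P['fovy']/2));px=f*x[:2]/x[2]+[P['cx'],P['cy']]
  a,b=int(px[0]),int(px[1]);print(c,a,b,f)
  vis.append(cv2.resize(im[max(b-40,0):b+40,max(a-50,0):a+50,::-1],(400,320),interpolation=cv2.INTER_CUBIC))
cv2.imwrite("pics/d.png",np.hstack(vis))
go(pt(-.106,0,.15),rot(0.7,1))
```

```text
side cover_hinge [(0.91, array([0.61 , 0.122, 0.112]))]
side cover_press_left [(0.69, array([0.49 , 0.072, 0.05 ]))]
side cover_press_right [(0.92, array([0.601, 0.001, 0.055]))]
side wing_centre [(0.68, array([0.545, 0.027, 0.104])), (0.45, array([0.494, 0.068, 0.055]))]
[(0.54, np.int64(125))]
side 324 201 420.68991927614616
top cover_hinge [(0.81, array([0.61 , 0.124, 0.115]))]
top cover_press_left [(0.68, array([0.49 , 0.07 , 0.054]))]
top cover_press_right [(0.68, array([ 0.601, -0.002,  0.057]))]
top wing_centre [(0.43, array([0.545, 0.026, 0.106]))]
[(0.57, np.int64(145))]
top 309 202 416.86354980230493
t 6.12 shift [ 0.0683 -0.0275 -0.0138] turn/2 [-0.1234 -0.1794  0.3768] rows 4.7 q [ 0.06 -0.1  -0.5  -0.52 -0.91 -1.97] F [-0.1 -0.9  0.7]
```

View pics/d.png

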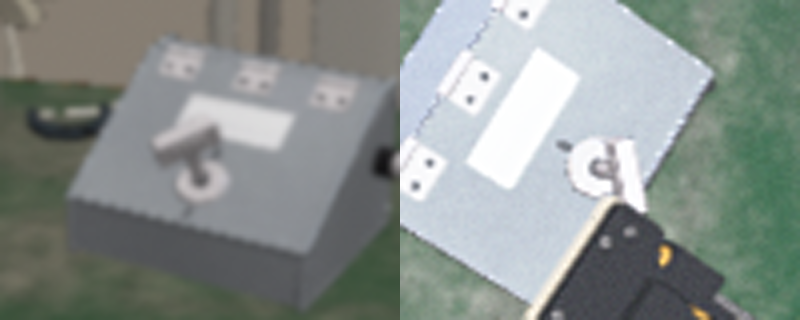

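Both crops show the cover shut. In the right-hand crop the wing runs from (612,140) to (640,208), about 0.5 rad clockwise of the slot. I'll hover above it with open fingers turned to 0.5.

Call:
move_arm([
  [0, [0.0115, -0.0045, 0.003], [-0.025, -0.037, 0.077]],
  [0, [0.0115, -0.0045, 0.003], [-0.025, -0.037, 0.077]],
  [0, [0.0115, -0.0045, 0], [-0.025, -0.037, 0.077]],
  [0, [0.0115, -0.0045, -0.005], [-0.025, -0.037, 0.077]],
  [0, [0.0115, -0.0045, -0.005], [-0.025, -0.037, 0.077]],
  [0, [0.0108, -0.005, -0.0098], [-0.026, -0.036, 0.077]],
  [0, [0, 0, 0], [0, 0, 0]],
])

```text
t: 7.0
tcp_pos: [0.5146, -0.0167, 0.1897]
eef_rot: [0.191, -0.222, 0.94, 0.175]
wrist_force: [0.0, -0.7, -1.2]
finger_gap: 0.0869
grip_force: 0.0
```

Run:
```python
from h import *
go(pt(-.106,0,.15),rot(0.5,1))
im=bot.camera("wrist");cv2.imwrite("pics/e.png",im[:,:,::-1])
print([(round(d['p'],2),np.round(d['location'],4)) for d in bot.place_of("wrist","wing_centre")[:2]])
print(cur()[0]['finger_gap'])
P=bot.camera_params("wrist");C=P['camera_from_world'];f=200/np.tan(np.radians(P['fovy']/2))
for t in (0,.3,.5,.7):
  for s in (-.023,.023):
    d=np.cos(t)*u-np.sin(t)*by
    x=C@np.r_[pt(-.106,0,.0635)+s*d,1];print(t,s,np.round(f*x[:2]/x[2]+[P['cx'],P['cy']]))
```

```text
t 7.0 shift [-0.      0.0003  0.0007] turn/2 [-0.0018 -0.0015  0.0016] rows 0.0 q [-0.03  0.05 -0.37 -0.56 -0.92 -0.79] F [ 0.  -0.7 -1.2]
[(0.96, array([0.5465, 0.0254, 0.1066]))]
0.08768070706023728
0 -0.023 [304. 185.]
0 0.023 [330. 229.]
0.3 -0.023 [312. 182.]
0.3 0.023 [323. 231.]
0.5 -0.023 [317. 181.]
0.5 0.023 [318. 232.]
0.7 -0.023 [323. 182.]
0.7 0.023 [313. 231.]
```

View pics/e.png

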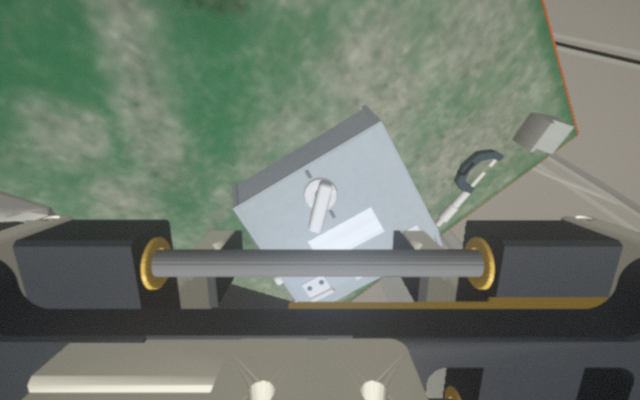

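The wing runs from (323,182) to (315,232) and the ribs lie at about (308,175) and (334,213), so the turn is about 0.68. I'll turn a bit more, descend and grip lightly.

Call:
move_arm([
  [0, [0.001, 0.001, 0], [0.0255, 0.037, -0.078]],
  [0, [0.011, 0.016, -0.033], [0, 0, 0]],
  [0, [0.011, 0.016, -0.034], [0, 0, 0]],
  [0, [0.011, 0.016, -0.034], [0, 0, 0]],
  [0, [0, 0, 0], [0, 0, 0]],
  [255, [0, 0, 0], [0, 0, 0]],
  [255, [0, 0, 0], [0, 0, 0]],
  [255, [0, 0, 0], [0, 0, 0]],
  [255, [0, 0, 0], [0, 0, 0]],
  [255, [0, 0, 0], [0, 0, 0]],
], squeeze=10)

```text
t: 8.35
tcp_pos: [0.5486, 0.0323, 0.09]
eef_rot: [0.176, -0.138, 0.956, 0.191]
wrist_force: [0.7, -0.3, 0.4]
finger_gap: 0.043
grip_force: 0.0
```

Run:
```python
from h import *
go(pt(-.106,0,.0325),rot(0.68,1))
o=cur()[0];print(o['finger_gap'],o['grip_force'],o['ft_torque'])
```

```text
t 8.35 shift [-0.0008 -0.0004 -0.0014] turn/2 [-0.0016  0.0003  0.0011] rows 0.0 q [ 0.06  0.22 -0.42 -0.66 -0.7  -0.89] F [ 0.7 -0.3  0.4]
0.04301738798458381 0.0 [-1.36354023  0.93482053 -0.07272972]
```

Call:
move_arm([
  [255, [0, 0, 0], [0, 0, 0]],
  [255, [0, 0, 0], [0, 0, 0]],
  [255, [0, 0, 0], [0, 0, 0]],
  [255, [0, 0, 0], [0, 0, 0]],
  [255, [0, 0, 0], [0, 0, 0]],
  [255, [0, 0, 0], [0, 0, 0]],
])

```text
t: 9.1
tcp_pos: [0.5478, 0.0337, 0.0899]
eef_rot: [0.176, -0.138, 0.956, 0.192]
wrist_force: [-2.7, 4.5, 5.1]
finger_gap: 0.0121
grip_force: 10.0
```

Run:
```python
from h import *
go(pt(-.106,0,.0325),rot(0.68,1))
o=cur()[0];print(o['finger_gap'],o['grip_force'],o['ft_torque'])
bot.camera("side")
for q in ["cover_press_left","cover_press_right"]:
    print(q,[(round(d['p'],2),np.round(d['location'],3)) for d in bot.place_of("side",q)[:1]])
```

```text
t 9.1 shift [ 0.0001 -0.0017 -0.0013] turn/2 [-0.0025 -0.0006  0.0005] rows 0.0 q [ 0.06  0.22 -0.42 -0.66 -0.71 -0.89] F [-2.7  4.5  5.1]
0.012110560652742422 9.997582510113716 [0.78245276 1.53977851 0.98800112]
cover_press_left [(0.62, array([0.493, 0.071, 0.054]))]
cover_press_right [(0.86, array([ 0.601, -0.001,  0.056]))]
```

Call:
move_arm([
  [255, [-0.001, 0.002, 0], [0, 0, 0]],
  [255, [0, 0, 0], [-0.0192, -0.028, 0.0589]],
  [255, [0, 0, 0], [-0.0192, -0.028, 0.0589]],
  [255, [0, 0, 0], [-0.0192, -0.028, 0.0589]],
  [255, [0, 0, 0], [-0.0192, -0.028, 0.0589]],
  [255, [0, 0, 0], [-0.0192, -0.028, 0.0589]],
  [255, [0, 0, 0], [0, 0, 0]],
], squeeze=40)

```text
t: 10.12
tcp_pos: [0.5478, 0.0342, 0.0899]
eef_rot: [0.229, -0.449, 0.855, 0.122]
wrist_force: [-1.3, -0.9, 3.3]
finger_gap: 0.0117
grip_force: 40.0
```

Run:
```python
from h import *
go(pt(-.106,0,.0325),rot(0,1))
o=cur()[0];print(o['finger_gap'],o['grip_force'],o['ft_torque'])
im=bot.camera("wrist");cv2.imwrite("pics/f.png",cv2.resize(im[60:300,160:480,::-1],(800,600),interpolation=cv2.INTER_CUBIC))
```

```text
t 10.12 shift [-0.     -0.0023 -0.0013] turn/2 [-0.0017 -0.0008  0.0009] rows 0.0 q [ 0.07  0.22 -0.42 -0.66 -0.7  -0.21] F [-1.3 -0.9  3.3]
0.011652797589636419 39.99681115150452 [-1.08879787  0.99098938  0.08962941]
```

View pics/f.png

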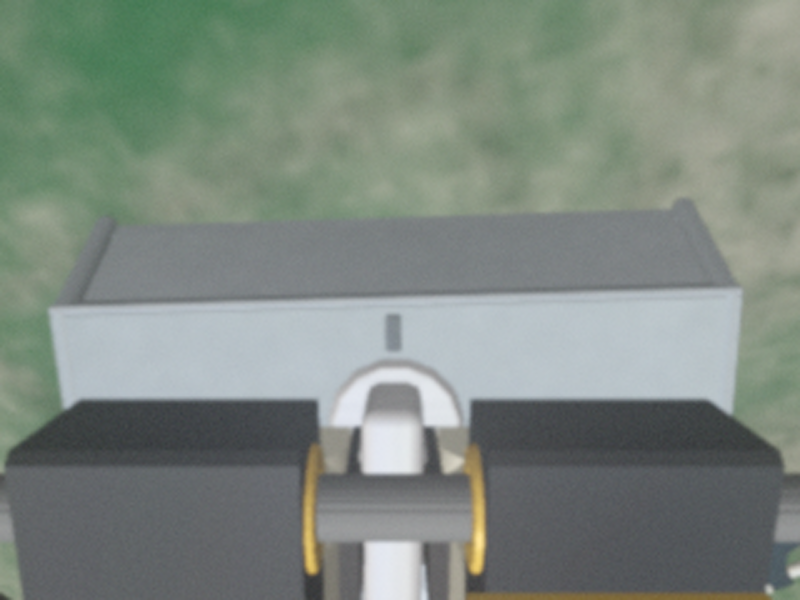

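The wing at (393,420) lines up with the rib at (393,332). The cover edge shows the box about 1.5° counter-clockwise of the tool, so I'll correct that a little and push in.

Call:
move_arm([
  [255, [0, 0, 0], [-0.0035, -0.005, 0.0108]],
  [255, [0.0011, 0.0016, -0.0035], [0, 0, 0]],
  [255, [0.0011, 0.0016, -0.0035], [0, 0, 0]],
  [255, [0.0011, 0.0016, -0.0035], [0, 0, 0]],
  [255, [0.0006, 0.0008, -0.0018], [0, 0, 0]],
  [255, [0, 0, 0], [0, 0, 0]],
], squeeze=60)

```text
t: 10.92
tcp_pos: [0.5515, 0.0397, 0.0787]
eef_rot: [0.231, -0.46, 0.849, 0.119]
wrist_force: [-9.8, -6.6, 19.4]
finger_gap: 0.0113
grip_force: 60.0
```

Run:
```python
from h import *
go(pt(-.106,0,.0195),rot(0,1))
o=cur()[0];print(o['finger_gap'],o['ft_torque'], (o['tcp_pos']-hinge)@n, o['wrist_force']@n)
```

```text
t 10.93 shift [-0.     -0.0024 -0.0013] turn/2 [ 0.0018  0.0045 -0.0107] rows 0.1 q [ 0.07  0.24 -0.42 -0.67 -0.68 -0.17] F [-9.8 -6.6 19.4]
0.01130944830797235 [0.09319976 1.90533153 0.91827274] 0.0196222006696561 22.240656026297206
```

Call:
move_arm([
  [255, [0.0002, 0.0003, -0.0006], [0.0222, 0.0323, -0.068]],
  [255, [0, 0, 0], [0.0222, 0.0323, -0.068]],
  [255, [0, 0, 0], [0.0222, 0.0323, -0.068]],
  [255, [0, 0, 0], [0.0222, 0.0323, -0.068]],
  [255, [0, 0, 0], [0.0222, 0.0323, -0.068]],
  [255, [0, 0, 0], [0.0222, 0.0323, -0.068]],
  [255, [0, 0, 0], [0.0222, 0.0323, -0.068]],
  [255, [0, 0, 0], [0.0222, 0.0323, -0.068]],
  [255, [0, 0, 0], [0.0222, 0.0323, -0.068]],
  [255, [0, 0, 0], [0.017, 0.025, -0.052]],
])

```text
t: 12.18
tcp_pos: [0.5513, 0.0401, 0.0787]
eef_rot: [0.085, 0.26, 0.93, 0.246]
wrist_force: [-13.3, -6.1, 27.1]
finger_gap: 0.0117
grip_force: 60.0
```

Run:
```python
from h import *
go(pt(-.106,0,.0195),rot(1.57,1))
o=cur()[0];print(o['finger_gap'],o['ft_torque'], o['ft_torque']@n, o['wrist_force']@n)
bot.camera("side");print([(round(d['p'],2),np.round(d['location'],4)) for d in bot.place_of("side","wing_centre")[:2]])
```

```text
t 12.18 shift [ 0.0003 -0.0028 -0.0013] turn/2 [ 0.0073  0.0129 -0.0238] rows 0.3 q [ 0.08  0.23 -0.42 -0.67 -0.68 -1.71] F [-13.3  -6.1  27.1]
0.01167804454526751 [0.79840008 2.5577089  1.58341859] 0.09151720754126354 29.774999165496837
[(0.43, array([0.5472, 0.0331, 0.0943]))]
```

Call:
move_arm([
  [255, [0, 0, 0], [0.0057, 0.0082, -0.0173]],
  [255, [0, 0, 0], [0, 0, 0]],
  [0, [0, 0, 0], [0, 0, 0]],
  [0, [0, 0, 0], [0, 0, 0]],
  [0, [0, 0, 0], [0, 0, 0]],
  [0, [0, 0, 0], [0, 0, 0]],
  [0, [0, 0, 0], [0, 0, 0]],
  [0, [0, 0, 0], [0, 0, 0]],
])

```text
t: 13.28
tcp_pos: [0.5517, 0.0404, 0.0768]
eef_rot: [0.08, 0.277, 0.925, 0.247]
wrist_force: [0.7, 0.0, 0.5]
finger_gap: 0.0662
grip_force: 0.0
```

Call:
move_arm([
  [0, [-0.003, -0.004, 0.009], [0, 0, 0]],
  [0, [-0.011, -0.016, 0.035], [0, 0, 0]],
  [0, [-0.017, -0.024, 0.052], [0, 0, 0]],
  [0, [-0.017, -0.024, 0.052], [0, 0, 0]],
  [0, [-0.03, -0.05, 0], [0, 0, 0]],
  [0, [-0.03, -0.05, 0], [0, 0, 0]],
  [0, [0, 0, 0], [0, 0, 0]],
])

```text
t: 14.15
tcp_pos: [0.442, -0.1312, 0.2257]
eef_rot: [0.082, 0.28, 0.924, 0.246]
wrist_force: [-0.6, -0.3, 0.0]
finger_gap: 0.0877
grip_force: 0.0
```

Run:
```python
from h import *
vis=[]
for c in ("side","top"):
  im=bot.camera(c)
  for q in ["cover_press_left","cover_press_right","wing_centre"]:
    print(c,q,[(round(d['p'],2),np.round(d['location'],3)) for d in bot.place_of(c,q)[:2]])
  a,b={"side":(324,201),"top":(309,202)}[c]
  vis.append(cv2.resize(im[b-40:b+40,a-50:a+50,::-1],(400,320),interpolation=cv2.INTER_CUBIC))
cv2.imwrite("pics/g.png",np.hstack(vis))
o=cur()[0];print(o['tcp_pos'],o['finger_gap'],o['wrist_force'])
```

```text
side cover_press_left [(0.65, array([0.49 , 0.073, 0.053])), (0.29, array([0.608, 0.125, 0.115]))]
side cover_press_right [(0.73, array([0.602, 0.   , 0.055]))]
side wing_centre [(0.51, array([0.546, 0.031, 0.099]))]
top cover_press_left [(0.75, array([0.491, 0.071, 0.054]))]
top cover_press_right [(0.9, array([ 0.603, -0.002,  0.053]))]
top wing_centre [(0.5, array([0.55 , 0.028, 0.099]))]
[ 0.4439758  -0.12663397  0.22484902] 0.08732400611579967 [-0.07476196 -0.38258911 -0.20838371]
```

View pics/g.png

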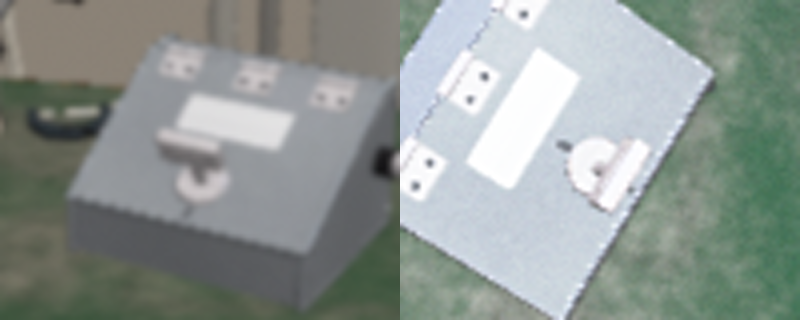

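The wing now lies parallel to the hinge at (624,175), with the cover shut. The located wing centre is about 8 mm lower than before. I'll confirm the depth with the wrist camera from the earlier hover pose.

Call:
move_arm([
  [0, [0.0115, 0.018, -0.005], [-0.025, -0.037, 0.077]],
  [0, [0.0115, 0.018, -0.006], [-0.025, -0.037, 0.077]],
  [0, [0.0115, 0.018, -0.006], [-0.025, -0.037, 0.077]],
  [0, [0.012, 0.018, -0.006], [-0.025, -0.037, 0.077]],
  [0, [0.012, 0.019, -0.006], [-0.025, -0.037, 0.077]],
  [0, [0.012, 0.019, -0.006], [-0.025, -0.037, 0.077]],
  [0, [0, 0, 0], [0, 0, 0]],
])

```text
t: 15.42
tcp_pos: [0.5142, -0.0158, 0.1893]
eef_rot: [0.195, -0.234, 0.936, 0.175]
wrist_force: [-0.4, -0.5, 0.5]
finger_gap: 0.0877
grip_force: 0.0
```

Run:
```python
from h import *
go(pt(-.106,0,.15),rot(0.5,1))
P=bot.camera_params("wrist");C=P['camera_from_world'];f=200/np.tan(np.radians(P['fovy']/2))
im=bot.camera("wrist");v=cv2.resize(im[130:280,220:420,::-1],(800,600),interpolation=cv2.INTER_CUBIC)
print([(round(d['p'],2),np.round(d['location'],4),((d['location']-hinge)@n).round(4)) for d in bot.place_of("wrist","wing_centre")[:2]])
c0=np.array([.5435,.025,.1055])-.048*n
for h,col in ((.048,(0,0,255)),(.038,(0,200,0))):
  for zz in (h+.012,):
    q=[]
    for a,b in ((-.023,-.006),(.023,-.006),(.023,.006),(-.023,.006)):
      x=C@np.r_[c0+zz*n+a*by+b*u,1];p=f*x[:2]/x[2]+[P['cx'],P['cy']];q.append((p-[220,130])*4+1.5)
    cv2.polylines(v,[np.int32(q)],True,col,1)
cv2.imwrite("pics/i.png",v)
```

```text
t 15.43 shift [ 0.0004 -0.0007  0.0011] turn/2 [-0.0009  0.0047 -0.0095] rows 0.1 q [-0.03  0.05 -0.37 -0.56 -0.93 -0.76] F [-0.4 -0.5  0.5]
[(0.88, array([0.5475, 0.0283, 0.093 ]), np.float64(0.0378)), (0.63, array([0.6053, 0.1217, 0.1138]), np.float64(0.001))]
```

View pics/i.png

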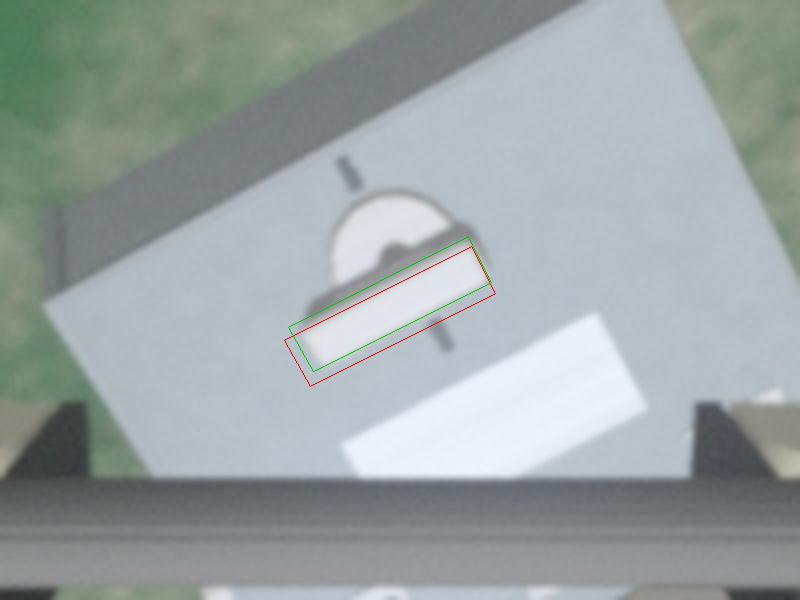

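The wing at (395,305) fits the locked outline (green), and the network puts it about 13 mm lower than before. It is parallel to the free edge and the gripper is clear, so I'm handing in.

```bash
python3 -c "
from rig import bot
print(bot.finish_job())"
```

```text
the job is handed in; nothing more can be done
None
```

The cover is shut and the stud is pushed in and turned a quarter turn to its stop. The last wrist picture shows it locked with the gripper clear. I handed the job in at about 15.5 s, but the hand-in call returned no verdict.

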